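# Rock the capacitor sorter's gate over and release the batch

### The arm

A 6-joint arm with a two-finger parallel gripper is mounted at the origin on the work surface. World frame = base frame: x ahead of the robot, y to its left, z up, the work surface at z = 0. Lengths are in m, angles in rad, forces in N, time in s.
With the tool pointing down it reaches from about 0.275 to 0.825 m from the base axis. Payload 4.9 kg.
Tool frame: the origin (TCP) lies midway between the tips of the shut fingers; the grasp point (between the pads) lies 19 mm behind it (grip_point_offset is the distance from the TCP to the grasp point, in m); z points along the fingers, x is the direction in which the jaws open and shut, and the axes are right-handed (so a half turn about z gives the same grasp; the last joint's range is limited). The gripper opens to 85 mm and grips with 20 to 120 N. Pads are 22 mm wide; open, the fingers measure 114 mm over their backs; the gripper's body (76 mm by 85 mm) begins 54 mm behind the grasp point. The pads swing forward as they close: fully open they stand 13 mm farther back than shut.
Start: joints at [-1.254, 0.326, -0.193, 1.052, 0, 1.437], TCP at [0.24, -0.495, 0.231] pointing down, gripper open.
Joint ranges: [-2.65, 2.65], [-0.97, 1.79], [-1.3, 1.35], [-1.93, 2.1], [-1.47, 1.37], [-3.14, 3.14]. Speed limits (rad/s): [2.57, 2.57, 3.14, 3.14, 3.14, 3.14].

### API

Orientations are given as a rotation vector (axis times angle).
In Python, from cell import * gives the robot as it stands. Calls block until the motion is done:
- movep(position, orientation): joint-space move of the TCP to a pose.
- move_l(position, velocity=0.15, rot=None, until_force=None): straight line of the TCP; rot=None keeps the orientation; velocity is the mean speed in m/s. With until_force (N) it stops when the force on the tool has changed by that much, and returns True; else False.
- set_joints(angles): joint-space move.
- let_go() and grab(newtons=None): open the fingers fully, or close them until they stop; newtons is the grip in N (None keeps the last).
- sleep(seconds).
- ik(position, orientation): joint angles nearest the present ones, or None.
- get_state(): the state.
- grab_frame(name): name is "scene" or "top"; returns a dict with "img" (384x512x3 uint8, red, green, blue), "fx", "fy", "cx", "cy" (pixels), "cam_to_world" (4x4, takes a point from camera to world coordinates). Camera axes: x right, y down, z forward; pixel columns grow to the right and rows downward; lengths in m; the calibration is good to about 2 mm. A picture is of the moment at which its call begins. There is no depth.
A pose or a line that the arm cannot do raises MotionError and nothing moves.
- sign_off(): hands the job in, once; it reports no verdict.
Trained networks look in the newest picture that a camera, given by its name, has taken for a name from the list of things; names that differ only in an ending like _2 or _b are one class to them, and where a whole thing is asked for, a point or a joint stands for the part that bears it (a point fixed in the world has none). Each returns a list of dicts, best first, with "score" (0 to 1); they miss things now and then, are a little off and sometimes report something else, mostly with a low value. They report only what shows in the picture. A call takes as long as a camera call.
- spot_in(camera, name): "centre" ([column, row] in pixels, amid what is visible of it).
- silhouettes(camera, name): "mask" (384x512 bool, what is visible of it) and "centre" ([column, row] in pixels, amid what is visible of it).
- tip_of(camera, name): "centre" ([column, row] in pixels: a listed point, or the origin of a listed thing).
The state is a dict: "clock": time; "q": joint angles; "joint_velocities": joint speeds; "tau": joint torques, N m; "position": TCP position; "eef_rot": TCP orientation; "contact_force": force on the tool from outside, world axes, zero at the start; "wrist_torque": the same for the moment, N m; "finger_gap": opening from 0.0 (shut) to 1.0 (fully open).
Only numpy, scipy, OpenCV 4.12 (cv2) and the standard library are available. Lean on these libraries where they do the work, as an engineer would, in place of code of your own. Each camera call takes 0.05 s, during which the arm holds its last target. There are 200 camera calls.

### The job

The capacitor sorter is set so that its parts would drop into the tray under the feed ramp. Using only the fingers, press down the raised end of the seesaw gate until it rocks over and rests the other way, and only then push the shutter's upright tab away from the robot until the shutter is fully open, so that all three capacitors roll down the other chute into the tray at that end. Do not touch or pick up the capacitors, and leave the other things on the bench where they are.

Things in the scene. Friction and masses are not known exactly. Their poses are not given: they have to be found in the camera images.
- sorter: Bolted-down bench sorter: grey base plate 130 x 470 x 8 mm with an aluminium feed ramp, a steel seesaw gate, and a chute and black tray at each end. Origin: centre of the base plate's underside, on the bench. y: the long way, along which parts roll; x: across it, roughly away from the robot; z up. The gate pivots about a level x axis 62 mm above the origin, between steel cheeks 112 mm high.
- ramp_end (a point): Lower end of the feed ramp's surface, on the sorter's centre line, 12 mm to -y of the pivot and 106 mm above the bench. The ramp, 48 mm wide with walls 20 mm high, rises from here towards -y over 113 mm (by 16 mm) and overhangs the gate's -y half.
- tray (a point): Centre of the floor of the tray where the capacitors must end: the one at the sorter's +y end, away from the ramp. Inside 60 mm (x) by 77 mm (y), floor 12 mm above the bench, walls 48 mm, end wall 54 mm high. Its twin at the -y end, under the ramp's side, must stay empty. A sloping chute 51 mm wide leads into each.
- gate (a joint): Tilt of the seesaw gate (rad), -0.2 to 0.2. Negative, as it starts: its +y end is raised, parts would run to -y. Positive: +y end down, parts run to the +y tray. Gate: steel trough 170 x 48 mm. A weight, 30 mm diameter, top 140 mm above the bench, on a stem 42 mm to +x of the pivot makes it fall to its stop by itself once past level, and stay. Under 2 N at the press pad moves it.
- gate_pad (a point): Centre of the top face of the flat press pad, 40 (x) by 32 (y) by 5 mm thick, sticking out of the gate's robot-side edge near its +y end: 46 mm to -x and 68 mm to +y of the pivot. Its top is about 76 mm above the bench at the start, 62 mm when level, 48 mm with the gate fully over. Only the base plate is under it.
- shutter (a joint): Opening of the sliding shutter (m): 0 shut, its steel blade closing the ramp 20 mm above the ramp's lower end; grows to 0.050 at its stop as it is pushed along the sorter's +x, across the ramp. It stays where it is left; 1 to 2 N moves it. Open, the capacitors roll off by themselves.
- shutter_tab (a point): Point on the robot-side (-x) face of the shutter's upright steel push tab, 5 (x) by 30 (y) by 32 mm tall, from 137 to 169 mm above the bench (this point: 157 mm, mid-width). Shut, it is 61 mm to -x and 32 mm to -y of the sorter's origin; it moves with the shutter. The shutter's bar, 131 to 137 mm high, runs from its foot to +x. Its robot side is free.
- cap1: One of three alike black electrolytic capacitors, a cylinder 18 mm in diameter and 36 mm long, 16 g; origin at its centre, its x axis along the cylinder. They lie in a row on the feed ramp behind the shutter, across the slope; this is the lowest, against the shutter.
- cap2: One of three alike black electrolytic capacitors, a cylinder 18 mm in diameter and 36 mm long, 16 g; origin at its centre, its x axis along the cylinder. They lie in a row on the feed ramp behind the shutter, across the slope; this is the middle one.
- cap3: One of three alike black electrolytic capacitors, a cylinder 18 mm in diameter and 36 mm long, 16 g; origin at its centre, its x axis along the cylinder. They lie in a row on the feed ramp behind the shutter, across the slope; this is the uppermost.
- screwdriver: Bystander: screwdriver 160 mm long lying on the bench on the robot side of the sorter, origin at its underside.
- flux: Bystander: small white bottle, 26 mm diameter, 60 mm tall, standing on the robot side of the gate's +y end; origin at its underside.
- jar: Bystander: amber jar, 52 mm diameter, 62 mm tall, beyond the sorter; origin at its underside.
- spool: Bystander: metal spool, 54 mm diameter, 36 mm tall, standing beyond the sorter; origin at its underside.
- board: Bystander: blue circuit board 80 x 110 mm with components up to 18 mm high, lying beyond the sorter; origin at its underside.
- calculator: Bystander: black calculator 150 x 80 x 34 mm lying to the robot's right; origin at its underside.
- organiser: Bystander: blue open compartment tray 160 x 220 x 25 mm lying to the robot's left; origin at its underside.

How it is judged:
On the way, in this order (a step that is already met when the one before it is completed fails the run):
1. the gate is rocked over (joint gate above 0.17) while the shutter is still shut (below 12 mm) (value of joint gate above 0.17 rad and value of joint shutter below 0.012 m), for 0.2 s.
2. the shutter is pushed open (above 44 mm) (value of joint shutter above 0.044 m), for 0.1 s.
At the end, for the whole second after the job is handed in: All three capacitors lie at rest in the sorter's +y tray (centres between y = 150 and 233 mm, x within 33 mm and below 45 mm height in the sorter's frame, slower than 0.03 m/s), the gate rests tilted to that side (above 0.17 rad) and the shutter is open (above 44 mm) (y of cap1 in the frame of sorter between 0.15 and 0.233 m and x of cap1 in the frame of sorter between -0.033 and 0.033 m and z of each of cap1, cap2, cap3 in the frame of sorter below 0.045 m and linear speed of each of cap1, cap2, cap3 below 0.03 m/s and y of cap2 in the frame of sorter between 0.15 and 0.233 m and x of cap2 in the frame of sorter between -0.033 and 0.033 m and y of cap3 in the frame of sorter between 0.15 and 0.233 m and x of cap3 in the frame of sorter between -0.033 and 0.033 m and value of joint gate above 0.17 rad and value of joint shutter above 0.044 m); the robot touches nothing.
It fails at once if the robot touches a capacitor (contact force between any of the fingers, the arm and cap1 above 0.2 N or contact force between any of the fingers, the arm and cap2 above 0.2 N or contact force between any of the fingers, the arm and cap3 above 0.2 N).
It fails at once if the arm or the gripper's body, rather than the fingers, presses on the sorter (contact force between the arm and sorter above 3 N).
It fails at once if a capacitor is lifted above the ramp (centre over 155 mm high) (height (world z) of any of cap1, cap2, cap3 above 0.155 m).
It fails at once if a capacitor gets out of the sorter (below the trays' floor, or over 45 mm off its centre line) (height (world z) of any of cap1, cap2, cap3 below 0.012 m or x of any of cap1, cap2, cap3 in the frame of sorter above 0.045 m or x of any of cap1, cap2, cap3 in the frame of sorter below -0.045 m).
It fails at once if a bystander is moved more than 15 mm (distance of any of screwdriver, flux, jar, spool, board, calculator, organiser from where it was at the start of the episode above 0.015 m).
It also fails if it takes over 48 s, if anything falls off the work surface, if the arm or the gripper's body presses on something with over 40 N, if the wrist force passes 120 N, or if a joint passes its speed limit or range.

## Working session

There is one attempt and no reset: what is moved stays moved. The work goes in short steps, each a Python script; the robot and the scene stay as the last script left them, time stands still between calls to the robot, and variables do not carry over. Pictures are saved under pics/ and viewed, about 8 in all and at most 12, crops included, and the job is handed in when it is done.

```bash
mkdir -p pics; cat > h.py <<'E'
from cell import *
import numpy as np, cv2
def shot(cam,fn=None):
    f=grab_frame(cam)
    if fn: cv2.imwrite('pics/'+fn,f['img'][:,:,::-1])
    return f
def ray(f,px):
    T=np.array(f['cam_to_world']);d=T[:3,:3]@[(px[0]-f['cx'])/f['fx'],(px[1]-f['cy'])/f['fy'],1]
    return T[:3,3],d/np.linalg.norm(d)
def atz(f,px,z):
    o,d=ray(f,px);return o+d*(z-o[2])/d[2]
def tri(a,b):
    (o,d),(p,e)=a,b
    s=np.linalg.lstsq(np.c_[d,-e],p-o,rcond=None)[0]
    x,y=o+d*s[0],p+e*s[1];return (x+y)/2,np.linalg.norm(x-y)
def proj(f,P):
    T=np.linalg.inv(np.array(f['cam_to_world']));c=T[:3,:3]@P+T[:3,3]
    return [f['fx']*c[0]/c[2]+f['cx'],f['fy']*c[1]/c[2]+f['cy']]
E
python3 - <<'E'
from h import *
np.set_printoptions(precision=4,suppress=True)
F={c:shot(c,c+'0.png') for c in('scene','top')}
for c in F: print(c,np.array(F[c]['cam_to_world'])[:3,3])
for n in('sorter','ramp_end','tray','gate_pad','shutter_tab','flux','screwdriver'):
    r={c:tip_of(c,n) for c in F}
    for c in r: print(n,c,[(np.round(x['centre'],1).tolist(),round(x['score'],2)) for x in r[c][:2]])
    if all(r.values()): print('   ',*tri(*[ray(F[c],r[c][0]['centre']) for c in F]))
s=get_state();print(s['clock'],s['position'],s['eef_rot'],s['finger_gap'])
E
python3 -c "
import cv2,numpy as np
a=[cv2.imread(f'pics/{c}0.png') for c in('scene','top')]
cv2.imwrite('pics/both.png',cv2.resize(np.vstack(a),None,fx=.78,fy=.78))"
```

```text
scene [ 1.9866 -0.8843  1.3103]
top [0.4889 0.0352 1.2944]
sorter scene [([220.0, 225.5], 0.7), ([107.4, 252.4], 0.36)]
sorter top [([285.0, 188.7], 0.55), ([301.2, 190.6], 0.41)]
    [ 0.6105 -0.0966  0.0071] 0.004431405522681456
ramp_end scene [([217.0, 205.2], 0.58)]
ramp_end top [([293.1, 189.7], 0.82)]
    [ 0.6014 -0.1069  0.1127] 0.009082818659352407
tray scene [([262.4, 216.4], 0.79), ([207.9, 191.7], 0.2)]
tray top [([233.2, 173.4], 0.79), ([311.6, 195.2], 0.55)]
    [0.6602 0.089  0.0013] 0.00795786812262969
gate_pad scene [([231.9, 203.3], 0.84), ([195.7, 253.8], 0.73)]
gate_pad top [([266.9, 195.2], 0.83)]
    [ 0.5835 -0.0237  0.0743] 0.007890168599468077
shutter_tab scene [([206.8, 190.6], 0.43)]
shutter_tab top [([293.7, 207.6], 0.65)]
    [ 0.5386 -0.1091  0.1504] 0.0003974597000513426
flux scene [([240.0, 205.5], 0.39)]
flux top [([240.5, 207.0], 0.63), ([305.0, 156.0], 0.61)]
    [ 0.539   0.0573 -0.0001] 0.012364283788828825
screwdriver scene [([193.2, 216.4], 0.57), ([207.8, 191.2], 0.48)]
screwdriver top [([300.8, 231.6], 0.53)]
    [ 0.4629 -0.152  -0.0129] 0.010323212018572461
0.8 [ 0.2397 -0.4951  0.2313] [ 2.6617 -1.6688  0.0001] 1.0022356551650153
```

View pics/both.png

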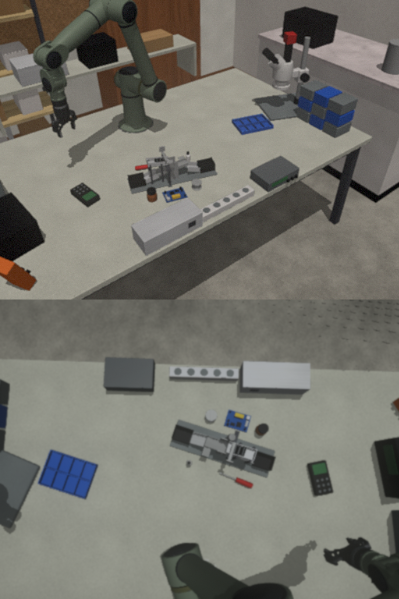

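```bash
cat > fit.py <<'E'
from h import *
from scipy.optimize import least_squares
M={'sorter':(0,0,0),'ramp_end':(0,-.012,.106),'tray':(0,.19,.012),'gate_pad':(-.046,.068,.076),'shutter_tab':(-.061,-.032,.157)}
def W(p,v):
    c,s=np.cos(p[2]),np.sin(p[2]);return np.array([p[0]+c*v[0]-s*v[1],p[1]+s*v[0]+c*v[1],v[2]])
E
python3 - <<'E'
from fit import *
F={c:shot(c) for c in('scene','top')}
obs=[(c,n,tip_of(c,n)) for c in F for n in M]
obs=[(c,n,r[0]['centre']) for c,n,r in obs if r]
fun=lambda p:np.concatenate([np.subtract(proj(F[c],W(p,M[n])),px) for c,n,px in obs])
r=least_squares(fun,[.61,-.09,-.2],loss='soft_l1');p=r.x;print(p)
for (c,n,_),e in zip(obs,fun(p).reshape(-1,2)):print(c,n,e.round(1))
np.save('p.npy',p)
ims=[]
for c,(u,v) in(('scene',(220,215)),('top',(285,195))):
    im=F[c]['img'][:,:,::-1]; k=6
    x0,y0=u-66,v-45; cr=cv2.resize(im[y0:y0+90,x0:x0+132],None,fx=k,fy=k,interpolation=cv2.INTER_CUBIC)
    def q(v):return tuple(int(round((a-b+.5)*k)) for a,b in zip(proj(F[c],W(p,v)),(x0,y0)))
    for z in(0,.008):
        cv2.polylines(cr,[np.array([q((a*.065,b*.235,z)) for a,b in((1,1),(1,-1),(-1,-1),(-1,1))])],True,(0,255,0) if z else (0,255,255),1)
    cv2.polylines(cr,[np.array([q((-.046+a*.02,.068+b*.016,.076)) for a,b in((1,1),(1,-1),(-1,-1),(-1,1))])],True,(0,0,255),1)
    cv2.polylines(cr,[np.array([q((-.061,-.032+a*.015,z)) for a,z in((1,.137),(1,.169),(-1,.169),(-1,.137))])],True,(255,0,255),1)
    cv2.imwrite(f'pics/fit_{c}.png',cr)
E
```

```text
[ 0.60533681 -0.09874821 -0.33332618]
scene sorter [-3.1 -0.7]
scene ramp_end [ 1.6 -0.1]
scene tray [-1.3 -2.2]
scene gate_pad [-1.  -2.1]
scene shutter_tab [-0.1 -0.7]
top sorter [ 0.1 -1.4]
top ramp_end [ 0.9 -1.3]
top tray [ 3.4 -1.2]
top gate_pad [-39.  37.]
top shutter_tab [-1.3 -0.8]
```

View pics/fit_scene.png

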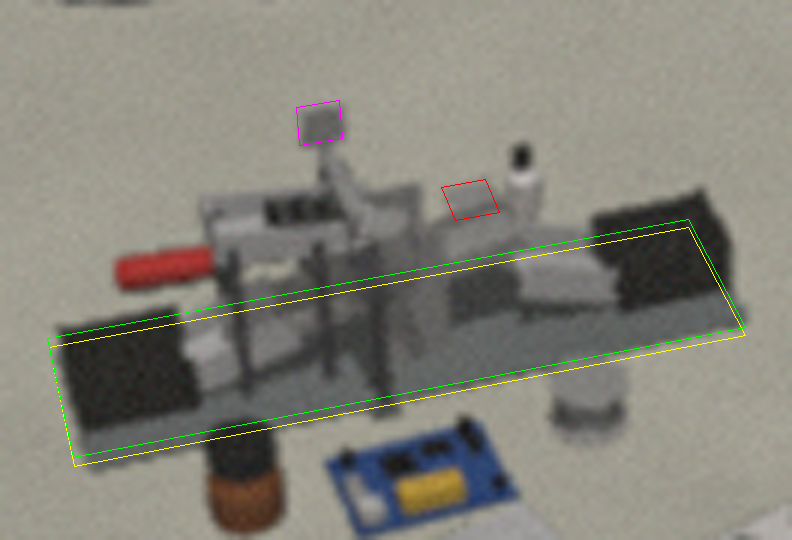

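View pics/fit_top.png

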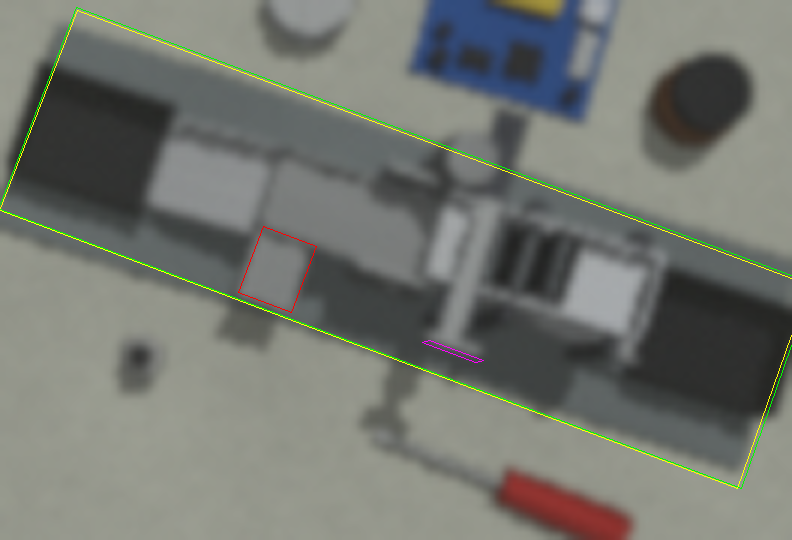

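The scene crop shows the tab at about (320,122) and the raised pad at about (470,200), both on the model. In the top crop the pad at (277,270) and tab at (455,342) agree. The base outline is about 3° off in yaw, so I'll refit using the base corners at (60,30) and (735,470). The flux bottle at (138,365) is clear of the pad.

```bash
cat > mv.py <<'E'
from fit import *
p=np.load('p.npy')
R=lambda a:np.pi*np.array([np.cos(a/2),np.sin(a/2),0])
rot=R(p[2])
E
python3 - <<'E'
from fit import *
F={c:shot(c) for c in('scene','top')}
obs=[(c,M[n],r[0]['centre']) for c in F for n in M if n!='gate_pad' for r in [tip_of(c,n)] if r]
t=lambda u,v,x0,y0:(x0+u/6-.5,y0+v/6-.5)
obs+=[('top',M['gate_pad'],(266.9,195.2)),('scene',M['gate_pad'],t(470,200,154,170)),
 ('top',M['gate_pad'],t(277,270,219,150)),('top',(.065,.235,.008),t(60,30,219,150)),('top',(-.065,-.235,.008),t(735,470,219,150)),
 ('scene',M['shutter_tab'],t(320,122,154,170)),('scene',(.065,-.235,0),t(78,467,154,170)),('scene',(.065,.235,0),t(748,325,154,170))]
fun=lambda p:np.concatenate([np.subtract(proj(F[c],W(p,v)),px) for c,v,px in obs])
p=least_squares(fun,[.61,-.09,-.2],loss='soft_l1').x;print(p)
for (c,v,_),e in zip(obs,fun(p).reshape(-1,2)):print(c,v,e.round(1))
np.save('p.npy',p)
from mv import *
grab()
P=W(p,(-.049,.069,.16));print(P)
movep(P,rot)
s=get_state();print(s['clock'],s['position'],s['q'],s['finger_gap'])
ims=[]
for c,(u,v) in(('scene',(220,195)),('top',(285,195))):
    im=shot(c)['img'][:,:,::-1]
    ims.append(cv2.resize(im[v-35:v+35,u-66:u+66],None,fx=4,fy=4,interpolation=cv2.INTER_CUBIC))
cv2.imwrite('pics/over.png',np.vstack(ims))
E
```

```text
[ 0.60403671 -0.09498648 -0.30277308]
scene (0, 0, 0) [3.1 1.1]
scene (0, 0.19, 0.012) [-1.4 -2.2]
scene (-0.061, -0.032, 0.157) [-117.4   32.8]
top (0, 0, 0) [-0.9  2.3]
top (0, -0.012, 0.106) [-0.5 -2.6]
top (0, 0.19, 0.012) [ 0.9 -0.3]
top (-0.061, -0.032, 0.157) [ 1.7 -0.6]
top (-0.046, 0.068, 0.076) [-3.1  0.2]
scene (-0.046, 0.068, 0.076) [ 0.2 -0.8]
top (-0.046, 0.068, 0.076) [-0.9  0.9]
top (0.065, 0.235, 0.008) [ 0.4 -1.8]
top (-0.065, -0.235, 0.008) [1.1 1.7]
scene (-0.061, -0.032, 0.157) [-0. -1.]
scene (0.065, -0.235, 0) [0.9 0.4]
scene (0.065, 0.235, 0) [-0.2  0.1]
[ 0.57783917 -0.01451482  0.16      ]
4.7917 [ 0.57793601 -0.01552514  0.16015351] [-1.54340350e-01  4.32325345e-01 -2.24248612e-01  9.13889247e-01
 -3.14423782e-04  1.72074137e+00] 0.0020248196079215206
```

View pics/over.png

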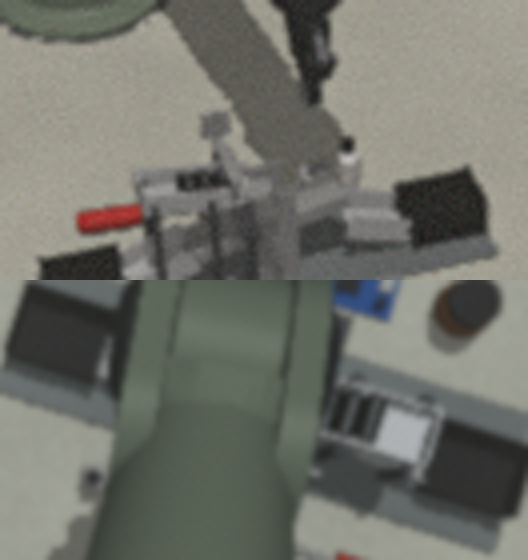

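The fingertip at (315,100) is directly above the pad at about (312,175), so I'll press down.

```bash
python3 - <<'E'
from mv import *
f=shot('scene');print(proj(f,np.array(get_state()['position'])))
P=W(p,(-.049,.069,.16))
move_l([P[0],P[1],.085],.1)
for z in(.074,.066,.058,.050,.044):
    h=move_l([P[0],P[1],z],.04,until_force=8)
    s=get_state();print(z,h,np.round(s['position'],4),np.round(s['contact_force'],2),s['clock'])
    if h: break
move_l([P[0],P[1],.2],.15)
Q=W(p,(-.15,-.032,.2));movep(Q,rot)
ims=[]
for c,(u,v) in(('scene',(220,195)),('top',(285,195))):
    im=shot(c)['img'][:,:,::-1]
    ims.append(cv2.resize(im[v-37:v+37,u-66:u+66],None,fx=4,fy=4,interpolation=cv2.INTER_CUBIC))
cv2.imwrite('pics/pressed.png',np.vstack(ims))
print(get_state()['clock'])
E
```

```text
[np.float64(231.0852207851173), np.float64(185.36143904163364)]
0.074 False [ 0.5775 -0.0145  0.0737] [-0.14  0.89 -0.07] 6.2667
0.066 False [ 0.5775 -0.0145  0.0656] [ 0.43 -0.9   0.17] 6.6167
0.058 False [ 0.5775 -0.0145  0.0576] [-0.03  0.46 -1.28] 6.9667
0.05 False [ 0.5776 -0.0145  0.0498] [-0.13 -0.17  0.13] 7.3167
0.044 True [ 0.5778 -0.0145  0.0492] [-4.19  0.52 12.59] 7.525
9.4167
```

View pics/pressed.png

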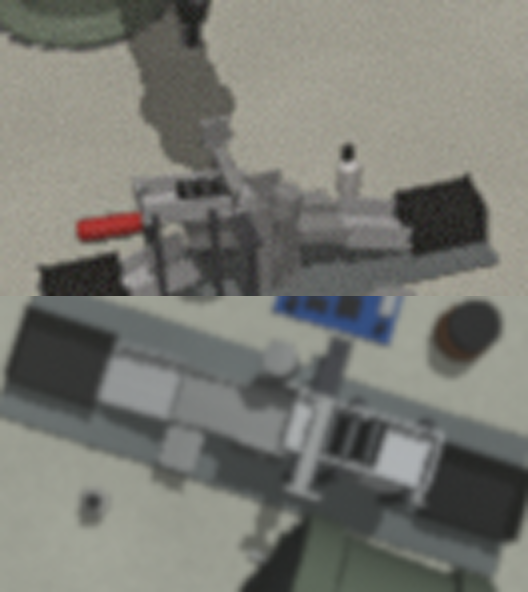

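The gate has rocked over: in the top half the pad is now lower, at (182,447), and the weight has swung to +y at (282,360). The hard stop was felt at 49 mm, as expected. The shutter is still shut, with its tab at (303,493) and the capacitors behind it. Next I'll push the tab.

```bash
python3 - <<'E'
from mv import *
z=.152
move_l(W(p,(-.15,-.032,z)),.15)
move_l(W(p,(-.10,-.032,z)),.1)
for x in np.arange(-.09,-.001,.01):
    h=move_l(W(p,(x,-.032,z)),.04,until_force=9)
    s=get_state();print(round(x,3),h,np.round(s['position'],4),np.round(s['contact_force'],2),s['clock'])
    if h: break
E
```

```text
-0.09 False [ 0.5087 -0.0987  0.152 ] [-0.1   0.06 -0.63] 10.9333
-0.08 False [ 0.5183 -0.1017  0.1519] [-0.37 -0.04  1.13] 11.3333
-0.07 False [ 0.5279 -0.1048  0.1519] [-0.69 -0.47 -0.32] 11.7333
-0.06 False [ 0.5376 -0.1078  0.152 ] [0.05 0.75 0.76] 12.1333
-0.05 False [ 0.5472 -0.1108  0.152 ] [-0.13  0.46  1.35] 12.5333
-0.04 False [ 0.5567 -0.1138  0.152 ] [ 0.1   0.26 -0.01] 12.9333
-0.03 False [ 0.5663 -0.1168  0.152 ] [-0.26 -0.47 -0.62] 13.3333
-0.02 True [ 0.5726 -0.1186  0.1512] [1.05 0.2  0.18] 13.625
```

```bash
python3 - <<'E'
from mv import *
move_l(W(p,(-.15,-.032,.155)),.1)
movep(W(p,(-.24,-.06,.25)),rot); sleep(1.5)
ims=[]
for c,(u,v) in(('scene',(220,205)),('top',(285,195))):
    im=shot(c)['img'][:,:,::-1]
    ims.append(cv2.resize(im[v-37:v+37,u-66:u+66],None,fx=4,fy=4,interpolation=cv2.INTER_CUBIC))
    for n in('cap1','shutter_tab','flux','screwdriver'):print(c,n,[(np.round(x['centre']).tolist(),round(x['score'],2)) for x in spot_in(c,n)[:4]])
cv2.imwrite('pics/end.png',cv2.convertScaleAbs(np.vstack(ims),alpha=1.5))
print(get_state()['clock'],get_state()['contact_force'])
E
```

```text
scene cap1 []
scene shutter_tab [([212.0, 202.0], 0.5), ([185.0, 217.0], 0.25)]
scene flux []
scene screwdriver [([181.0, 216.0], 0.54)]
top cap1 [([231.0, 174.0], 0.56), ([225.0, 170.0], 0.55)]
top shutter_tab [([302.0, 183.0], 0.54)]
top flux [([241.0, 208.0], 0.52), ([236.0, 175.0], 0.39)]
top screwdriver [([313.0, 239.0], 0.78), ([302.0, 183.0], 0.38), ([287.0, 192.0], 0.27)]
17.6417 [-0.42432857 -0.63615524 -0.35902459]
```

View pics/end.png

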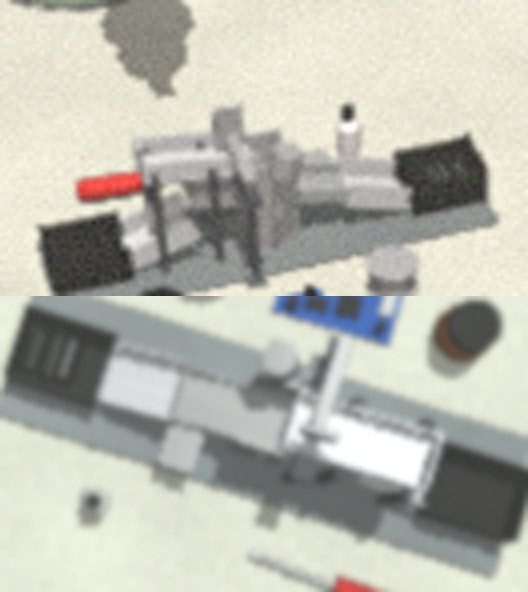

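The ramp is empty, the shutter is open, and stripes show in the +y tray at about (35–70,355). I'll confirm there are three and that they're still.

```bash
python3 - <<'E'
from mv import *
a=shot('top')['img'];sleep(1);b=shot('top')['img']
g=lambda i,s:cv2.convertScaleAbs(cv2.resize(i[s][:,:,::-1],(400,300),interpolation=cv2.INTER_CUBIC),alpha=3)
t=np.s_[158:188,215:255]; u=np.s_[188:218,320:360]
print(np.abs(a[t].astype(int)-b[t]).mean())
cv2.imwrite('pics/trays.png',np.vstack([np.hstack([g(a,t),g(b,t)]),np.hstack([g(a,u),g(b,u)])]))
E
```

```text
0.4633333333333333
```

View pics/trays.png

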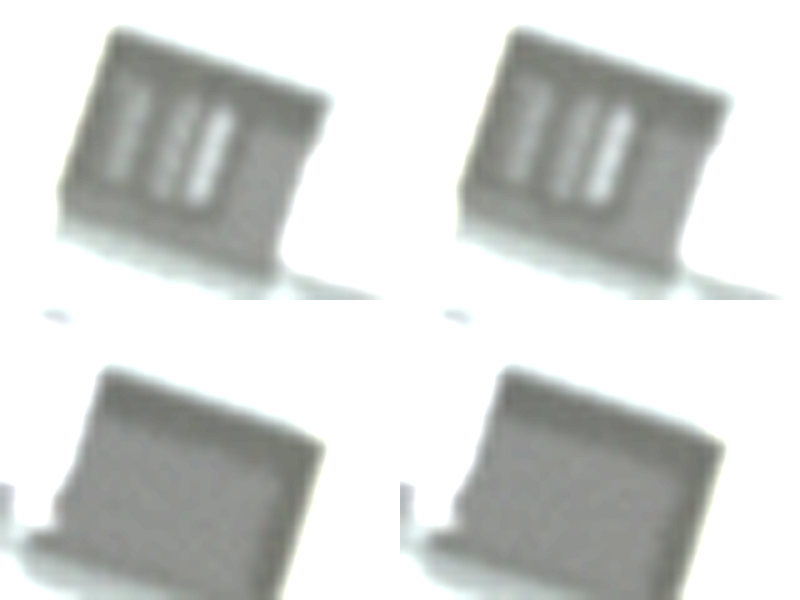

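The +y tray holds three capacitors, at about x = 125, 175 and 210 in the left crop, and they haven't moved a second later. The -y tray is empty.

```bash
python3 -c "
from cell import *
sign_off();print(get_state()['clock'])"
```

```text
the job is handed in; nothing more can be done
the job is handed in; nothing more can be done
```

The job is done and handed in. All three capacitors are in the +y tray, and the robot's clock read about 18 s at the last check, against the 48 s limit.

**What I did:** With the fingers shut, I pressed the gate pad down until it met its stop at 49 mm, where 48 mm was expected. I checked in a picture that the gate had rocked over with the shutter still shut. Then I pushed the tab until the shutter reached its stop, and drew the arm back.

**Last checks:**
- **Trays:** two pictures 1 s apart show three capacitors lying still in the +y tray and nothing in the -y tray.
- **Gate and shutter:** the gate is tilted to +y, the shutter is open and the ramp is empty.
- **Bystanders:** the flux bottle and screwdriver look unmoved by eye, as do the parts of the jar and board in view. I did not measure any of them, nor check the calculator, organiser or spool.
- **Robot:** the arm is clear of everything, with the force reading at noise level.

**Disagreements:**
- The networks misreported the pad once (top view) and the tab once (scene view), and in the final pictures they found only two of the capacitors.
- My first fit of the sorter's position was about 2° off in yaw. I corrected it from the base plate's corners before moving.

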